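# Shut and latch the tester's service case

## Robot

A 7-joint arm with a two-finger parallel gripper is mounted at the origin on the work surface. World frame = base frame: x ahead of the robot, y to its left, z up, the work surface at z = 0. Lengths are in m, angles in rad, forces in N, time in s.
With the tool pointing down it reaches from about 0.425 to 1.025 m from the base axis. Payload 9.4 kg.
Tool frame: the origin (TCP) lies midway between the tips of the shut fingers; the grasp point (between the pads) lies behind it (arm.tcp_to_grasp is the z of the grasp point in the tool frame, in m); z points along the fingers, y is the line along which they close (so a half turn about z gives the same grasp; the last joint's range is limited). The gripper opens to 85 mm and grips with 20 to 120 N. Pads are 22 mm wide; open, the fingers measure 114 mm over their backs; the gripper's body (76 mm by 85 mm) begins 54 mm behind the grasp point. The pads swing forward as they close: fully open they stand 13 mm farther back than shut.
Start: joints at [1.028, 0.599, -0.003, 1.599, 0.002, 0.943, -0.08], TCP at [0.326, -0.648, 0.231] pointing down, gripper open.
Joint ranges: [-2.57, 2.57], [-0.35, 1.97], [-1.29, 1.29], [0.11, 2.56], [-1.05, 4.19], [0.11, 1.86], [-2.63, 2.63]. Speed limits (rad/s): [2.22, 2.22, 3.01, 3.01, 3.14, 3.14, 3.14].

## Interface

Orientations are given as a rotation vector (axis times angle).
In Python, from bench import arm gives the robot as it stands.
- The arm moves only by the tool drive_tool, never from a script. Its argument "series" is a list of rows, each an object with "slide": the shift along the tool's x, y, z normalised to -1 to 1, where 1 is 100 cm, a list of three; "yaw": the turn about the tool's z normalised to -1 to 1, where 1 is pi rad. A call has 1 to 12 rows; each row is the pose to reach, as a shift and turn from the pose commanded when the call began, along the tool's axes at that moment, turning the shorter way round; what a row does not reach only later rows make up. A row lasts 1/8 s, in which the tool goes at most 62.5 mm and 10.7 degrees, less where a joint would pass 70% of its speed; a pose out of reach is approached as far as the arm can. A call with a number of a shift or a turn outside -1 to 1 is refused whole. A call with a gripper value outside its range is refused whole. "jaw" is the gripper command: -1 is shut, 1 is fully open, values between are in proportion, set as the call begins (left out, the last holds). The fingers move at their own pace and stop on an object; "force" is the grip in N (left out, the last holds). Time passes only in rows, so rows that repeat a pose let the fingers close. It gives the time, the measured TCP pose, the force, the opening and the grip force at its end, in the units of the state.
- arm.sense(): the state, without advancing time (a new reading comes with each control period).
- arm.snapshot(name): name is "scene" or "top"; returns the picture (420x560x3 uint8, red, green, blue); there is no depth.
- arm.get_calibration(name): a dict with "fx", "fy", "cx", "cy" (pixels), "cam_to_world" (4x4, takes a point from camera to world coordinates). Camera axes: x right, y up, looking along -z (the intrinsics and any distortion apply to the point x, -y, -z); pixel columns grow to the right and rows downward; lengths in m; the calibration is good to about 2 mm. A picture is of the moment at which its call begins. get_calibration takes no time and is no camera call.
- arm.sign_off(): hands the job in; it is judged then, once.
Trained networks look in the newest picture that a camera, given by its name, has taken for a name from the list of things; names that differ only in an ending like _2 or _b are one class to them, and where a whole thing is asked for, a point or a joint stands for the part that bears it (a point fixed in the world has none). Each returns a list of dicts, best first, with "score" (0 to 1); they miss things now and then, are a little off and sometimes report something else, mostly with a low value. They report only what shows in the picture. A call takes as long as a camera call.
- arm.recognise(camera, query): "extent" ([centre column, centre row, width, height] in pixels, round what is visible of it).
- arm.trace(camera, query): "mask" (420x560 bool, what is visible of it) and "extent" ([centre column, centre row, width, height] in pixels, round what is visible of it).
The state is a dict: "time": time; "joint_positions": joint angles; "qd": joint speeds; "tau": joint torques, N m; "tool_pos": TCP position; "tcp_rot": TCP orientation; "ft_force": force on the tool from outside, world axes, zero at the start; "wrist_torque": the same for the moment, N m; "opening": finger opening in m; "grasp_force": force on a finger pad.
Only numpy, scipy, OpenCV 4.12 (cv2) and the standard library are available. Lean on these libraries where they do the work, as an engineer would, in place of code of your own. Each camera call takes 0.05 s, during which the arm holds its last target. There are 200 camera calls.

## Task

The battery tester's service case stands open on the bench. Using only pushes of the fingers, tip the lid over and bring it fully shut without letting it slam, then flip up both latches on the front until they lie flat against the case. Do not pinch the lid or latches, nor lift the case or shove it along, and leave everything around it as it is.

Things in the scene. Friction and masses are not known exactly. Their poses are not given: they have to be found in the camera images.
- case: the service case of the battery tester: grey moulded plastic, loose on the bench, 3 to 4.5 kg with the tester in its foam, 200 mm deep (its x) by 330 mm long (its y), lower shell 85 mm high, 125 mm high when shut. Origin: centre of its underside. Its x axis points from the front (the long side with the two latches and the folded handle) to the hinge side; z up. The folded carrying handle lies on the front between the latches, 15 to 55 mm above the bench, and sticks out 19 mm
- lid (a joint): angle of the lid in rad: 0 fully shut, 1.57 straight up, 2.1 leaning right back on its stop. Starts at 1.65 to 2.0. Friction hinges: the lid stays where it is left and takes about 3 to 5 N at its free edge to swing
- lid_hinge (a point): middle of the lid's hinge line, which runs along the case's y axis; 100 mm behind the centre of the case (+x), 85 mm above the bench
- lid_edge (a point): middle of the lid's free edge, on its outer face. The lid is a tray 200 mm from hinge to free edge, 330 mm long, 40 mm deep; when shut its outer face is 40 mm above the hinge line, when open that face looks back, away from the latches
- latch_left (a joint): angle of the latch flap at +80 mm along the case's y axis, in rad: 0 shut (pointing straight up, flat on the front of the case, its end over the lid's lower rim), 1.57 sticking straight out. Starts at 0.35 to 0.75. Stiff: stays where it is left, takes 1.5 to 3 N at its end, and flips most easily with a push that goes up as well as in
- latch_right (a joint): the same for the flap at -80 mm along the case's y axis
- latch_left_tip (a point): middle of the free end of the left flap, on its outer face. The flap is black, 40 mm wide, 45 mm long, 5 mm thick, with a 4 mm lip across the outside of its free end
- latch_right_tip (a point): the same point of the right flap
- latch_left_hinge (a point): hinge of the left flap: on the front of the case, 105 mm in front of its centre (-x), 60 mm above the bench. Shut, the flap's outer face is 5 mm farther out
- latch_right_hinge (a point): the same point of the right flap
- tin: bystander, to be left alone: a low round tin, 66 mm across, 50 mm high, standing just in front of the case between the two latches. Origin: centre of its underside
- spray_can: bystander, to be left alone: an aerosol can with a white cap, 54 mm across, 188 mm high, standing behind the case (hinge side). Origin: centre of its underside
- screwdriver: bystander, to be left alone: a screwdriver, 200 mm long, lying in front of the case beyond the tin. Origin: centre of its underside
- castor: bystander, to be left alone: a castor standing on its 75 mm square mounting plate with the wheel up, 132 mm high. Origin: centre of its underside
- drive_wheel: bystander, to be left alone: a machine wheel lying flat, 170 mm across, 50 mm high with its hub. Origin: centre of its underside
- battery: bystander, to be left alone: a black 12 V battery, 65 x 151 mm, 104 mm high with its terminals. Origin: centre of its underside
- wrench: bystander, to be left alone: a wrench, 190 mm long, lying on the bench. Origin: centre of its underside

How it is judged:
By the outcome, as a careful person would: the job done as asked, in the order asked, and still so for the second after the job is handed in, with the robot touching nothing.
It also fails if it takes over 64 s, if anything falls off the work surface, if the arm or the gripper's body presses on something with over 40 N, if the wrist force passes 120 N, or if a joint passes its speed limit or range.

## Working session

There is one attempt and no reset: what is moved stays moved. The work goes in short steps, Python scripts to look and compute and a tool call to move; the robot and the scene stay as the last step left them, time stands still between calls to the robot, and variables do not carry over. Pictures are saved under pics/ and viewed, at most 10 in all, crops included, and the job is handed in when it is done.

Besides the shell and the picture viewer there is one more tool, called after "Call:" by a JSON object that holds its "op" and its "data", one argument or row to a line. drive_tool: Moves the arm, as the interface text tells. Scaled input: -1 to 1 covers 100 cm each way for a shift and pi rad each way for a turn. Its arguments: {"type":"object","properties":{"series":{"type":"array","items":{"type":"object","properties":{"slide":{"type":"array","items":{"type":"number","minimum":-1,"maximum":1}},"yaw":{"type":"number","minimum":-1,"maximum":1}}}},"jaw":{"type":"number"},"force":{"type":"number"}},"required":["series"]}

```bash
mkdir -p pics; python3 - <<'E'
from bench import arm
import cv2,numpy as np
for n in("scene","top"):
    im=arm.snapshot(n); cv2.imwrite(f"pics/{n}0.png",im[:,:,::-1])
    c=arm.get_calibration(n); print(n,c["fx"],c["fy"],c["cx"],c["cy"],{k for k in c}); print(np.round(c["cam_to_world"],3))
    for q in("case","lid","latch_left","latch_right","lid_hinge","lid_edge","latch_left_tip","latch_right_tip","latch_left_hinge","tin","spray_can","castor","battery","drive_wheel","screwdriver","wrench"):
        print(q,[(round(r["score"],2),np.round(r["extent"]).astype(int).tolist()) for r in arm.recognise(n,q)[:3]])
s=arm.sense();print(s["tool_pos"],s["tcp_rot"],s["time"],arm.tcp_to_grasp)
E
```

```text
scene 404.4976836094861 404.4976836094861 284.21397265707935 208.25377976275465 {'cx', 'cy', 'fx', 'fy', 'cam_to_world'}
[[-0.734 -0.443  0.515  1.14 ]
 [ 0.679 -0.464  0.569  0.663]
 [-0.013  0.767  0.641  0.849]
 [ 0.     0.     0.     1.   ]]
case [(0.78, [271, 213, 150, 144])]
lid [(0.9, [303, 208, 87, 129])]
latch_left [(0.44, [247, 189, 14, 11])]
latch_right [(0.54, [212, 215, 13, 14])]
lid_hinge [(0.73, [303, 207, 88, 129]), (0.35, [246, 186, 11, 13])]
lid_edge [(0.8, [302, 207, 89, 127]), (0.59, [186, 207, 25, 18])]
latch_left_tip []
latch_right_tip [(0.51, [214, 216, 12, 12]), (0.31, [478, 346, 69, 45])]
latch_left_hinge [(0.53, [246, 188, 16, 16])]
tin [(0.85, [209, 208, 21, 29]), (0.67, [386, 223, 28, 58])]
spray_can [(0.66, [386, 224, 29, 59])]
castor [(0.86, [223, 139, 30, 37])]
battery [(0.78, [396, 343, 73, 80])]
drive_wheel [(0.88, [180, 160, 49, 33]), (0.54, [476, 347, 66, 47])]
screwdriver [(0.72, [196, 201, 48, 30])]
wrench [(0.8, [479, 345, 64, 47]), (0.43, [385, 224, 28, 62])]
top 458.8147746516585 458.8147746516585 283.1192280673461 203.6371362625304 {'cx', 'cy'
[... 319 characters left out ...]
6, [255, 187, 57, 128])]
lid_edge [(0.95, [257, 190, 61, 129])]
latch_left_tip [(0.51, [462, 256, 40, 40]), (0.5, [348, 205, 12, 19])]
latch_right_tip [(0.61, [336, 154, 12, 19])]
latch_left_hinge [(0.72, [349, 206, 11, 14]), (0.15, [334, 152, 10, 17])]
tin [(0.92, [368, 175, 26, 24])]
spray_can [(0.74, [205, 257, 24, 19])]
castor [(0.62, [464, 257, 36, 38])]
battery [(0.55, [143, 179, 62, 33]), (0.49, [466, 205, 54, 57])]
drive_wheel [(0.78, [465, 203, 60, 57])]
screwdriver [(0.61, [387, 165, 15, 35]), (0.57, [464, 258, 34, 40]), (0.24, [367, 172, 24, 18])]
wrench [(0.67, [104, 232, 28, 57])]
[ 0.32556946 -0.64776328  0.23124032] [-3.05674173e+00 -7.24981525e-01  9.50708995e-05] 1.7 -0.0187
```

View pics/scene0.png

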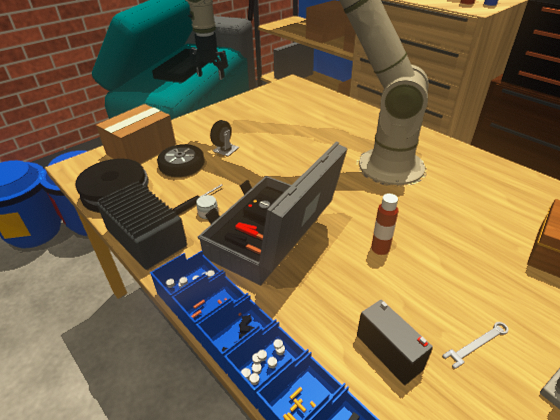

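View pics/top0.png

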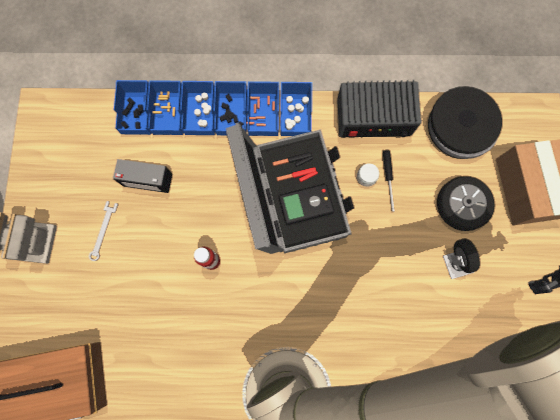

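The top view shows the case at about (291,191), with its front facing right. The right latch is at about (335,155), the left latch at (349,205), the tin at (368,174) and the spray can at (205,257). I'll zoom in to get the corners.

```bash
python3 - <<'E'
import cv2,numpy as np
a=cv2.imread("pics/top0.png")[115:265,215:365]; b=cv2.imread("pics/scene0.png")[135:285,195:355]
f=lambda i:cv2.resize(i,(600,600) if 0 else (400,400),interpolation=cv2.INTER_CUBIC)
a=cv2.resize(a,(600,600),interpolation=cv2.INTER_CUBIC)
cv2.imwrite("pics/ca.png",a)
b=cv2.resize(b,(640,600),interpolation=cv2.INTER_CUBIC); cv2.imwrite("pics/cb.png",b)
E
```

```text
(no output)
```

View pics/ca.png

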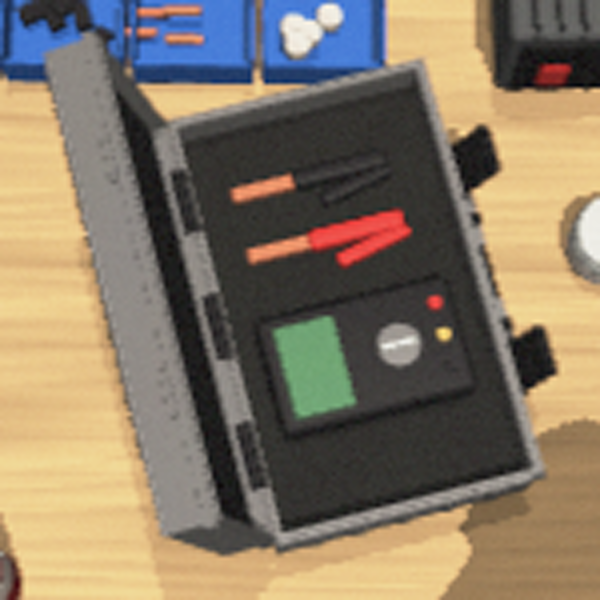

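View pics/cb.png

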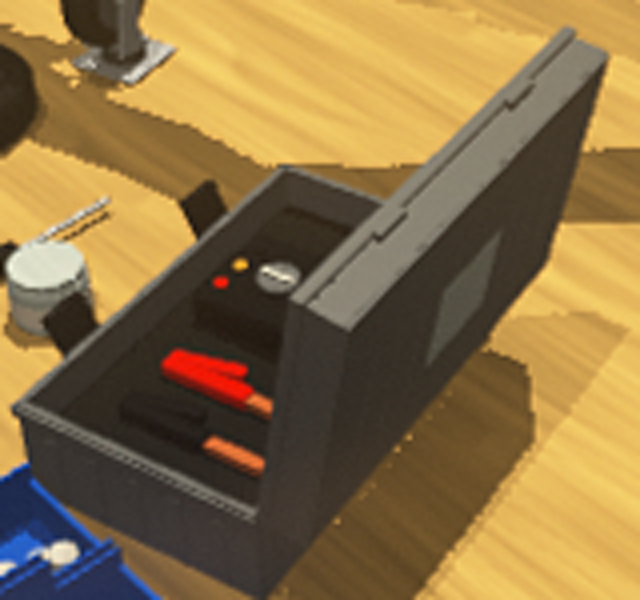

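```bash
cat > h.py <<'E'
import numpy as np
from bench import arm
C={n:arm.get_calibration(n) for n in("scene","top")}
def proj(n,P):
    c=C[n];T=np.linalg.inv(c["cam_to_world"]);p=T[:3,:3]@P+T[:3,3]
    return np.array([c["cx"]+c["fx"]*p[0]/-p[2],c["cy"]+c["fy"]*-p[1]/-p[2]])
def ray(n,u,v,z):
    c=C[n];M=c["cam_to_world"];d=M[:3,:3]@[(u-c["cx"])/c["fx"],-(v-c["cy"])/c["fy"],-1];o=M[:3,3]
    return o+d*(z-o[2])/d[2]
def world(q,p):
    c,s=np.cos(q[2]),np.sin(q[2]);return np.array([q[0]+c*p[0]-s*p[1],q[1]+s*p[0]+c*p[1],p[2]])
def lid(th,y,r=.2,h=.04): return np.array([.1-r*np.cos(th)+h*np.sin(th),y,.085+r*np.sin(th)+h*np.cos(th)])
def latch(a,y): # outer tip middle
    return np.array([-.105-.045*np.sin(a)-.007*np.cos(a),y,.06+.045*np.cos(a)-.007*np.sin(a)])
E
python3 - <<'E'
from h import *
from scipy.optimize import least_squares
T=lambda c,r:("top",np.array([215+c/4,115+r/4])); S=lambda c,r:("scene",np.array([195+c/4,135+r/4]))
k=lambda x,y,z:(lambda q:np.array([x,y,z]))
L=lambda y:(lambda q:lid(q[3],y))
R=lambda i,y:(lambda q:latch(q[i],y))
obs=[(T(423,62),k(-.1,-.165,.085)),(T(545,472),k(-.1,.165,.085)),(T(278,550),k(.1,.165,.085)),(T(47,57),L(-.165)),(T(163,533),L(.165)),
(S(18,408),k(-.1,-.165,.085)),(S(285,168),k(-.1,.165,.085)),(S(350,330),L(-.165)),(S(607,55),L(.165)),(S(258,520),k(.1,-.165,.085)),(S(262,597),k(.1,-.165,0)),
(T(549,345),R(4,.08)),(T(494,143),R(5,-.08)),(S(205,183),R(4,.08)),(S(70,296),R(5,-.08))]
res=lambda q:np.concatenate([proj(o[0],world(q,f(q)))-o[1] for o,f in obs])
r=least_squares(res,[.6,0,1.5,1.8,.5,.5],loss="soft_l1");q=r.x
print(np.round(q,4));print(np.round(res(q).reshape(-1,2),1).tolist())
print("edge",world(q,lid(q[3],0)),"hinge",world(q,[.1,0,.085]),"tips",world(q,latch(q[4],.08)),world(q,latch(q[5],-.08)))
for n,u,v,z in(("tin",368,175,.05),("can",205,257,.188),("castor",464,257,.1),("batt",143,178,.1),("wheel",465,203,.05)):
    print(n,ray("top",u,v,z).round(3))
print("tin s",ray("scene",209,196,.05))
s=arm.sense()
from scipy.spatial.transform import Rotation as Ro
print(Ro.from_rotvec(s["tcp_rot"]).as_matrix().round(3),s["ft_force"],s["opening"],s["time"])
E
```

```text
[ 0.5866 -0.0405  1.838   1.745   0.2856  0.3698]
[[-0.4, -0.4], [-0.4, 0.3], [0.0, -1.9], [-1.2, -0.9], [0.0, 1.2], [-0.6, -2.4], [-0.3, -2.1], [-0.1, -1.3], [0.8, -1.6], [-0.6, -2.2], [0.1, 0.2], [-0.9, 1.2], [-1.2, 1.2], [-2.1, 1.1], [-2.1, 1.1]]
edge [0.54069683 0.12735536 0.27504354] hinge [0.56024597 0.05593209 0.085     ] tips [ 0.54232432 -0.18162325  0.10120414] [ 0.69754471 -0.14265959  0.09942694]
tin [ 0.641 -0.242  0.05 ]
can [0.37  0.224 0.188]
castor [ 0.387 -0.5    0.1  ]
batt [0.61  0.434 0.1  ]
wheel [ 0.556 -0.534  0.05 ]
tin s [ 0.63109943 -0.25706955  0.05      ]
[[ 0.893  0.449 -0.   ]
 [ 0.449 -0.893  0.   ]
 [-0.    -0.    -1.   ]] [ 0.46262278 -0.13334108  0.43821318] 0.08521542038760707 1.7
```

Call:
{"op": "drive_tool", "data": {
  "series": [
    {"slide": [0, 0, -0.06], "yaw": 0.04},
    {"slide": [0, 0, -0.12], "yaw": 0.063},
    {"slide": [0.549, -0.64, -0.12], "yaw": 0.063},
    {"slide": [0.549, -0.64, -0.12], "yaw": 0.063},
    {"slide": [0.549, -0.64, -0.12], "yaw": 0.063},
    {"slide": [0.549, -0.64, -0.12], "yaw": 0.063},
    {"slide": [0.549, -0.64, -0.12], "yaw": 0.063},
    {"slide": [0.549, -0.64, -0.12], "yaw": 0.063},
    {"slide": [0.549, -0.64, -0.12], "yaw": 0.063},
    {"slide": [0.549, -0.64, -0.12], "yaw": 0.063},
    {"slide": [0.549, -0.64, -0.12], "yaw": 0.063},
    {"slide": [0.549, -0.64, -0.12], "yaw": 0.063}
  ],
  "jaw": -1,
  "force": 40
}}

```text
time: 3.2
tool_pos: [0.4764, -0.0392, 0.3517]
tcp_rot: [3.113, 0.419, 0.002]
ft_force: [1.4, -0.5, 0.1]
opening: -0.0
grasp_force: 0.0
```

Call:
{"op": "drive_tool", "data": {
  "series": [
    {"slide": [0.1, -0.18, 0]},
    {"slide": [0.1, -0.18, 0]},
    {"slide": [0.1, -0.18, 0]},
    {"slide": [0.1, -0.18, 0]},
    {"slide": [0.1, -0.18, 0]},
    {"slide": [0.1, -0.18, 0]}
  ]
}}

```text
$.series[0]: bad value
```

```bash
cat > s.py <<'E'
from h import *
from scipy.spatial.transform import Rotation as Ro
Q=np.array([.5866,-.0405,1.838])
s=arm.sense();p=np.array(s["tool_pos"]);d=p[:2]-Q[:2];c,sn=np.cos(Q[2]),np.sin(Q[2])
print("case xyz",np.round([c*d[0]+sn*d[1],-sn*d[0]+c*d[1],p[2]],4),"ft case",np.round([c*s["ft_force"][0]+sn*s["ft_force"][1],-sn*s["ft_force"][0]+c*s["ft_force"][1],s["ft_force"][2]],2),"t",s["time"])
print(Ro.from_rotvec(s["tcp_rot"]).as_matrix().round(3).tolist())
E
python3 s.py
```

```text
case xyz [0.0303 0.106  0.3517] ft case [-0.85 -1.24  0.09] t 3.2
[[0.964, 0.264, 0.001], [0.264, -0.964, -0.0], [0.001, 0.001, -1.0]]
```

Call:
{"op": "drive_tool", "data": {
  "series": [
    {"slide": [0.104, -0.185, 0], "yaw": 0},
    {"slide": [0.104, -0.185, 0], "yaw": 0},
    {"slide": [0.104, -0.185, 0], "yaw": 0},
    {"slide": [0.104, -0.185, 0], "yaw": 0},
    {"slide": [0.104, -0.185, 0.05], "yaw": 0},
    {"slide": [0.104, -0.185, 0.1], "yaw": 0},
    {"slide": [0.104, -0.185, 0.1], "yaw": 0},
    {"slide": [0.104, -0.185, 0.1], "yaw": 0}
  ]
}}

```text
time: 4.2
tool_pos: [0.5283, 0.1651, 0.2528]
tcp_rot: [-3.113, -0.419, -0.002]
ft_force: [0.2, -0.0, 0.5]
opening: 0.0001
grasp_force: 0.0
```

```bash
python3 s.py; python3 - <<'E'
from h import *
import cv2
b=arm.snapshot("scene")[:,:,::-1][105:285,175:405];cv2.imwrite("pics/c1.png",cv2.resize(b,None,fx=3,fy=3,interpolation=cv2.INTER_CUBIC))
E
```

```text
case xyz [0.2138 0.002  0.2528] ft case [-0.08 -0.19  0.49] t 4.2
[[0.964, 0.265, 0.001], [0.265, -0.964, 0.001], [0.002, -0.0, -1.0]]
```

View pics/c1.png

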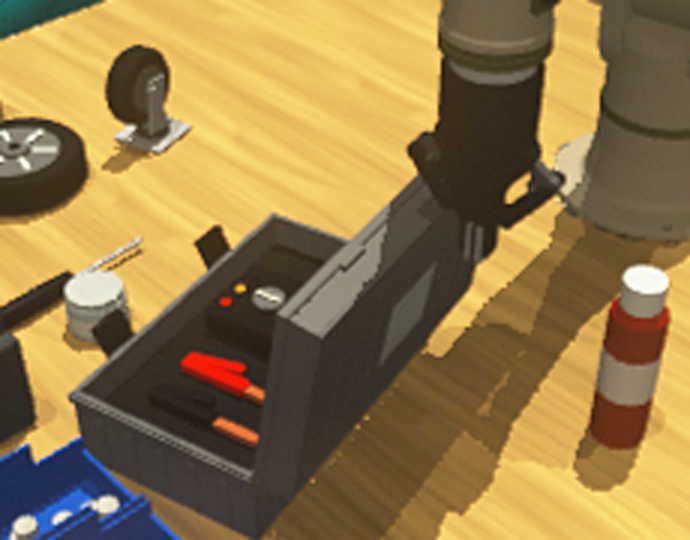

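The gripper is behind the lid and free of it; crop pixel (475,240) is the fingertips. The knuckles stick out toward the lid, so a quarter turn would clear them. I'll check joint 7 first.

```bash
python3 -c "
from bench import arm
print(arm.sense()['joint_positions'])"
```

```text
[-0.18134211  0.38211949 -0.3037284   1.9589049   0.15354447  0.81956605
 -1.87243998]
```

Call:
{"op": "drive_tool", "data": {
  "series": [
    {"slide": [0, 0, -0.03], "yaw": 0},
    {"slide": [0, 0, -0.03], "yaw": -0.059},
    {"slide": [0, 0, -0.03], "yaw": -0.118},
    {"slide": [0, 0, -0.03], "yaw": -0.177},
    {"slide": [0, 0, -0.03], "yaw": -0.236},
    {"slide": [0, 0, -0.03], "yaw": -0.295},
    {"slide": [0, 0, -0.03], "yaw": -0.354},
    {"slide": [0, 0, -0.03], "yaw": -0.413},
    {"slide": [0, 0, -0.03], "yaw": -0.472},
    {"slide": [0, 0, -0.02], "yaw": -0.5},
    {"slide": [0, 0, 0], "yaw": -0.5},
    {"slide": [0, 0, 0], "yaw": -0.5}
  ]
}}

```text
time: 5.75
tool_pos: [0.5277, 0.1644, 0.2521]
tcp_rot: [1.905, 2.497, 0.0]
ft_force: [0.1, -0.6, 0.4]
opening: 0.0004
grasp_force: 0.0
```

```bash
python3 s.py; python3 -c "
from h import *
print(arm.sense()['joint_positions'])
for th in np.arange(1.75,-.01,-.1): print(round(th,2),np.round(lid(th,0,.185)+[.011,0,0],3)[[0,2]].tolist())"
```

```text
case xyz [0.2131 0.0027 0.2521] ft case [-0.63  0.08  0.37] t 5.75
[[-0.264, 0.965, 0.001], [0.965, 0.264, -0.001], [-0.001, 0.001, -1.0]]
[ 0.08472064  0.4410932  -0.68121032  1.94497436  0.35833057  0.8771849
 -0.51572143]
1.75 [0.183, 0.26]
1.65 [0.166, 0.266]
1.55 [0.147, 0.271]
1.45 [0.128, 0.273]
1.35 [0.11, 0.274]
1.25 [0.091, 0.273]
1.15 [0.072, 0.27]
1.05 [0.054, 0.265]
0.95 [0.036, 0.259]
0.85 [0.019, 0.25]
0.75 [0.003, 0.24]
0.65 [-0.012, 0.229]
0.55 [-0.026, 0.216]
0.45 [-0.038, 0.201]
0.35 [-0.049, 0.186]
0.25 [-0.058, 0.17]
0.15 [-0.066, 0.152]
0.05 [-0.072, 0.134]
```

Call:
{"op": "drive_tool", "data": {
  "series": [
    {"slide": [-0.012, 0, -0.003], "yaw": 0},
    {"slide": [-0.022, 0, -0.006], "yaw": 0},
    {"slide": [-0.03, 0, -0.008], "yaw": 0},
    {"slide": [-0.038, 0, -0.01], "yaw": 0},
    {"slide": [-0.046, 0, -0.013], "yaw": 0},
    {"slide": [-0.056, 0, -0.016], "yaw": 0},
    {"slide": [-0.066, 0, -0.019], "yaw": 0}
  ]
}}

```text
time: 6.62
tool_pos: [0.5451, 0.1009, 0.2705]
tcp_rot: [-1.904, -2.498, -0.001]
ft_force: [0.3, 3.5, -1.5]
opening: 0.0002
grasp_force: 1.9
```

```bash
python3 s.py
```

```text
case xyz [0.1473 0.0027 0.2705] ft case [ 3.34 -1.2  -1.51] t 6.625
[[-0.265, 0.964, 0.0], [0.964, 0.265, 0.001], [0.0, 0.0, -1.0]]
```

Call:
{"op": "drive_tool", "data": {
  "series": [
    {"slide": [-0.01, 0, -0.001], "yaw": 0},
    {"slide": [-0.019, 0, -0.002], "yaw": 0},
    {"slide": [-0.028, 0, -0.003], "yaw": 0},
    {"slide": [-0.037, 0, -0.003], "yaw": 0},
    {"slide": [-0.047, 0, -0.003], "yaw": 0},
    {"slide": [-0.056, 0, -0.002], "yaw": 0},
    {"slide": [-0.066, 0, -0.001], "yaw": 0},
    {"slide": [-0.075, 0, 0.001], "yaw": 0},
    {"slide": [-0.084, 0, 0.003], "yaw": 0},
    {"slide": [-0.093, 0, 0.006], "yaw": 0},
    {"slide": [-0.102, 0, 0.009], "yaw": 0},
    {"slide": [-0.111, 0, 0.012], "yaw": 0}
  ]
}}

```text
time: 8.12
tool_pos: [0.5743, -0.0065, 0.2578]
tcp_rot: [-1.905, -2.498, 0.0]
ft_force: [0.2, 2.9, -0.2]
opening: -0.0001
grasp_force: 1.2
```

```bash
python3 s.py
```

```text
case xyz [0.0361 0.0029 0.2578] ft case [ 2.76 -0.91 -0.17] t 8.125
[[-0.265, 0.964, -0.0], [0.964, 0.265, 0.0], [0.0, -0.0, -1.0]]
```

Call:
{"op": "drive_tool", "data": {
  "series": [
    {"slide": [-0.009, 0, 0.004], "yaw": 0},
    {"slide": [-0.017, 0, 0.009], "yaw": 0},
    {"slide": [-0.025, 0, 0.014], "yaw": 0},
    {"slide": [-0.033, 0, 0.019], "yaw": 0},
    {"slide": [-0.041, 0, 0.024], "yaw": 0},
    {"slide": [-0.048, 0, 0.03], "yaw": 0},
    {"slide": [-0.055, 0, 0.036], "yaw": 0},
    {"slide": [-0.062, 0, 0.043], "yaw": 0},
    {"slide": [-0.068, 0, 0.05], "yaw": 0},
    {"slide": [-0.074, 0, 0.058], "yaw": 0},
    {"slide": [-0.08, 0, 0.065], "yaw": 0},
    {"slide": [-0.085, 0, 0.073], "yaw": 0}
  ]
}}

```text
time: 9.62
tool_pos: [0.5969, -0.0882, 0.1847]
tcp_rot: [1.905, 2.498, -0.0]
ft_force: [-0.5, -0.1, 2.0]
opening: 0.0001
grasp_force: 0.8
```

```bash
python3 s.py
```

```text
case xyz [-0.0487  0.0026  0.1847] ft case [0.06 0.49 2.04] t 9.625
[[-0.265, 0.964, 0.0], [0.964, 0.265, -0.0], [-0.0, 0.0, -1.0]]
```

Call:
{"op": "drive_tool", "data": {
  "series": [
    {"slide": [-0.005, 0, 0.008], "yaw": 0},
    {"slide": [-0.009, 0, 0.016], "yaw": 0},
    {"slide": [-0.013, 0, 0.025], "yaw": 0},
    {"slide": [-0.017, 0, 0.034], "yaw": 0},
    {"slide": [-0.019, 0, 0.04], "yaw": 0},
    {"slide": [-0.021, 0, 0.045], "yaw": 0},
    {"slide": [-0.022, 0, 0.049], "yaw": 0},
    {"slide": [-0.023, 0, 0.052], "yaw": 0},
    {"slide": [-0.024, 0, 0.055], "yaw": 0},
    {"slide": [-0.024, 0, 0.057], "yaw": 0},
    {"slide": [-0.024, 0, 0.058], "yaw": 0},
    {"slide": [-0.024, 0, 0.059], "yaw": 0}
  ]
}}

```text
time: 11.12
tool_pos: [0.6032, -0.1112, 0.1263]
tcp_rot: [1.905, 2.498, -0.0]
ft_force: [0.4, -0.2, 1.7]
opening: -0.0006
grasp_force: 0.5
```

```bash
python3 s.py
```

```text
case xyz [-0.0726  0.0026  0.1263] ft case [-0.33 -0.34  1.68] t 11.125
[[-0.265, 0.964, 0.0], [0.964, 0.265, -0.0], [-0.0, 0.0, -1.0]]
```

Call:
{"op": "drive_tool", "data": {
  "series": [
    {"slide": [0, 0, 0.001], "yaw": 0},
    {"slide": [0, 0, 0.002], "yaw": 0},
    {"slide": [0, 0, 0.003], "yaw": 0},
    {"slide": [0, 0, 0.003], "yaw": 0}
  ]
}}

```text
time: 11.62
tool_pos: [0.6033, -0.1111, 0.125]
tcp_rot: [1.904, 2.497, -0.001]
ft_force: [-5.5, -0.7, 18.4]
opening: 0.0001
grasp_force: 9.5
```

```bash
python3 s.py
```

```text
case xyz [-0.0725  0.0025  0.125 ] ft case [ 0.8   5.5  18.38] t 11.625
[[-0.265, 0.964, 0.001], [0.964, 0.265, -0.001], [-0.002, 0.001, -1.0]]
```

Call:
{"op": "drive_tool", "data": {
  "series": [
    {"slide": [0, 0, -0.03], "yaw": 0},
    {"slide": [0, 0, -0.09], "yaw": 0},
    {"slide": [-0.05, -0.03, -0.09], "yaw": 0},
    {"slide": [-0.097, -0.077, -0.09], "yaw": 0},
    {"slide": [-0.097, -0.077, -0.09], "yaw": 0},
    {"slide": [-0.097, -0.077, -0.09], "yaw": 0}
  ]
}}

```text
time: 12.38
tool_pos: [0.5544, -0.225, 0.2133]
tcp_rot: [-1.906, -2.497, -0.001]
ft_force: [-0.1, 0.5, 0.2]
opening: -0.0001
grasp_force: 0.0
```

```bash
python3 s.py; python3 - <<'E'
from h import *
import cv2
A=[]
for n,(r,c) in(("top",(110,230)),("scene",(145,165))):
    b=arm.snapshot(n)[:,:,::-1]; cv2.imwrite(f"pics/{n}2.png",b)
    A.append(cv2.resize(b[r:r+140,c:c+150],None,fx=2.6,fy=4,interpolation=cv2.INTER_CUBIC) if 0 else cv2.resize(b[r:r+150,c:c+100 if n=="scene" else c+140][:,-100:],None,fx=4,fy=4,interpolation=cv2.INTER_CUBIC))
cv2.imwrite("pics/c2.png",np.hstack(A)); print(A[0].shape)
E
```

```text
case xyz [-0.1694  0.0798  0.2133] ft case [ 0.56 -0.03  0.2 ] t 12.375
[[-0.264, 0.965, 0.0], [0.965, 0.264, 0.0], [0.0, 0.0, -1.0]]
(600, 400, 3)
```

View pics/c2.png

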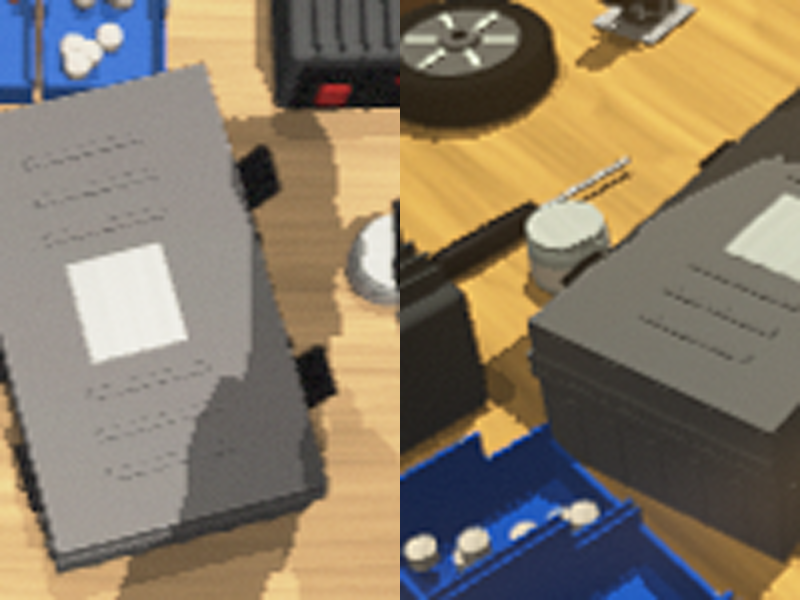

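The lid is shut. The left flap's end is at top pixel (353,204) and the right one's at (339,153). Next I'll push the left latch.

Call:
{"op": "drive_tool", "data": {
  "series": [
    {"slide": [0, 0, 0.06], "yaw": 0},
    {"slide": [0, 0, 0.11], "yaw": 0},
    {"slide": [0, 0, 0.135], "yaw": 0},
    {"slide": [0, 0, 0.135], "yaw": 0},
    {"slide": [0.006, 0, 0.135], "yaw": 0},
    {"slide": [0.012, 0, 0.134], "yaw": 0},
    {"slide": [0.017, 0, 0.132], "yaw": 0},
    {"slide": [0.022, 0, 0.13], "yaw": 0},
    {"slide": [0.027, 0, 0.128], "yaw": 0},
    {"slide": [0.03, 0, 0.126], "yaw": 0},
    {"slide": [0.033, 0, 0.124], "yaw": 0}
  ]
}}

```text
time: 13.85
tool_pos: [0.5458, -0.1931, 0.0894]
tcp_rot: [1.905, 2.498, -0.0]
ft_force: [1.2, -0.6, -0.3]
opening: -0.0001
grasp_force: 0.5
```

```bash
python3 s.py
```

```text
case xyz [-0.1365  0.0796  0.0894] ft case [-0.91 -1.04 -0.32] t 13.85
[[-0.264, 0.964, 0.0], [0.964, 0.264, -0.0], [-0.0, 0.0, -1.0]]
```

Call:
{"op": "drive_tool", "data": {
  "series": [
    {"slide": [0.002, 0, 0], "yaw": 0},
    {"slide": [0.004, 0, 0], "yaw": 0},
    {"slide": [0.006, 0, -0.001], "yaw": 0},
    {"slide": [0.008, 0, -0.002], "yaw": 0},
    {"slide": [0.009, 0, -0.003], "yaw": 0}
  ]
}}

```text
time: 14.48
tool_pos: [0.5432, -0.1842, 0.0922]
tcp_rot: [-1.904, -2.498, 0.0]
ft_force: [0.5, -0.2, -0.6]
opening: 0.0002
grasp_force: 0.5
```

```bash
python3 s.py
```

```text
case xyz [-0.1271  0.0798  0.0922] ft case [-0.36 -0.45 -0.56] t 14.475
[[-0.265, 0.964, -0.0], [0.964, 0.265, 0.0], [0.0, -0.0, -1.0]]
```

Call:
{"op": "drive_tool", "data": {
  "series": [
    {"slide": [0.001, 0, 0], "yaw": 0},
    {"slide": [0.002, 0, 0], "yaw": 0},
    {"slide": [0.003, 0, 0], "yaw": 0},
    {"slide": [0.004, 0, 0], "yaw": 0}
  ]
}}

```text
time: 14.98
tool_pos: [0.5428, -0.1823, 0.0924]
tcp_rot: [1.905, 2.496, -0.002]
ft_force: [2.5, -8.9, 0.1]
opening: 0.0001
grasp_force: 4.6
```

```bash
python3 s.py; python3 - <<'E'
from h import *
import cv2
b=arm.snapshot("scene")[:,:,::-1][145:265,165:315];cv2.imwrite("pics/c3.png",cv2.resize(b,None,fx=5,fy=5,interpolation=cv2.INTER_CUBIC))
E
```

```text
case xyz [-0.1252  0.0797  0.0924] ft case [-9.28 -0.04  0.1 ] t 14.975
[[-0.264, 0.965, 0.001], [0.965, 0.264, -0.002], [-0.002, 0.0, -1.0]]
```

View pics/c3.png

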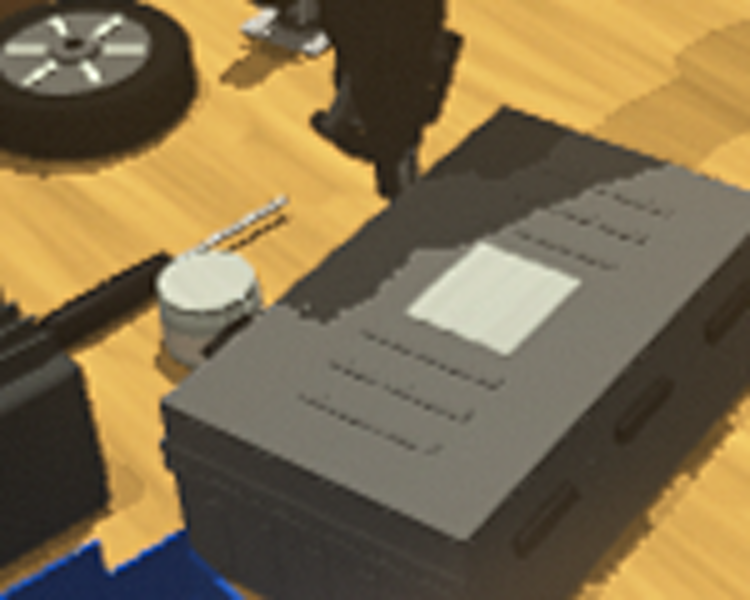

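The left flap no longer shows, and the finger stopped at the expected shut position with 9 N. Next is the right latch, whose dark end is at crop pixel (228,337).

Call:
{"op": "drive_tool", "data": {
  "series": [
    {"slide": [-0.02, 0, 0], "yaw": 0},
    {"slide": [-0.047, 0, 0], "yaw": 0},
    {"slide": [-0.047, 0.05, 0], "yaw": 0},
    {"slide": [-0.047, 0.1, 0], "yaw": 0},
    {"slide": [-0.047, 0.15, 0], "yaw": 0},
    {"slide": [-0.047, 0.16, 0.005], "yaw": 0},
    {"slide": [-0.047, 0.16, 0.013], "yaw": 0},
    {"slide": [-0.041, 0.16, 0.013], "yaw": 0},
    {"slide": [-0.035, 0.16, 0.013], "yaw": 0},
    {"slide": [-0.03, 0.16, 0.012], "yaw": 0},
    {"slide": [-0.025, 0.16, 0.01], "yaw": 0},
    {"slide": [-0.02, 0.16, 0.008], "yaw": 0}
  ]
}}

```text
time: 16.52
tool_pos: [0.7021, -0.1579, 0.0849]
tcp_rot: [1.904, 2.497, -0.001]
ft_force: [1.1, -3.7, 3.2]
opening: 0.0001
grasp_force: 1.8
```

```bash
python3 s.py
```

```text
case xyz [-0.1438 -0.0804  0.0849] ft case [-3.9  -0.06  3.21] t 16.525
[[-0.264, 0.964, 0.001], [0.964, 0.264, -0.001], [-0.001, 0.0, -1.0]]
```

Call:
{"op": "drive_tool", "data": {
  "series": [
    {"slide": [0.003, 0, -0.002], "yaw": 0},
    {"slide": [0.006, 0, -0.004], "yaw": 0},
    {"slide": [0.009, 0, -0.006], "yaw": 0},
    {"slide": [0.012, 0, -0.007], "yaw": 0},
    {"slide": [0.014, 0, -0.008], "yaw": 0},
    {"slide": [0.016, 0, -0.008], "yaw": 0}
  ]
}}

```text
time: 17.27
tool_pos: [0.6977, -0.1418, 0.0922]
tcp_rot: [-1.905, -2.498, 0.0]
ft_force: [0.6, -0.1, 0.7]
opening: 0.0
grasp_force: 0.7
```

```bash
python3 s.py
```

```text
case xyz [-0.127  -0.0804  0.0922] ft case [-0.23 -0.52  0.69] t 17.275
[[-0.265, 0.964, -0.0], [0.964, 0.265, 0.0], [0.0, -0.0, -1.0]]
```

Call:
{"op": "drive_tool", "data": {
  "series": [
    {"slide": [0.001, 0, 0], "yaw": 0},
    {"slide": [0.002, 0, 0], "yaw": 0},
    {"slide": [0.003, 0, 0], "yaw": 0},
    {"slide": [0.004, 0, 0], "yaw": 0}
  ]
}}

```text
time: 17.77
tool_pos: [0.6972, -0.1404, 0.0923]
tcp_rot: [1.905, 2.495, -0.002]
ft_force: [4.0, -8.1, -0.8]
opening: -0.0003
grasp_force: 4.4
```

```bash
python3 s.py
```

```text
case xyz [-0.1256 -0.0803  0.0923] ft case [-8.92 -1.73 -0.79] t 17.775
[[-0.263, 0.965, 0.001], [0.965, 0.263, -0.002], [-0.003, 0.0, -1.0]]
```

Call:
{"op": "drive_tool", "data": {
  "series": [
    {"slide": [-0.02, 0, 0], "yaw": 0},
    {"slide": [-0.05, 0, 0], "yaw": 0},
    {"slide": [-0.05, 0, -0.06], "yaw": 0},
    {"slide": [-0.05, 0, -0.12], "yaw": 0},
    {"slide": [-0.05, 0, -0.18], "yaw": 0},
    {"slide": [-0.25, -0.1, -0.18], "yaw": 0},
    {"slide": [-0.25, -0.1, -0.18], "yaw": 0},
    {"slide": [-0.25, -0.1, -0.18], "yaw": 0},
    {"slide": [-0.25, -0.1, -0.18], "yaw": 0},
    {"slide": [-0.25, -0.1, -0.18], "yaw": 0}
  ]
}}

```text
time: 19.02
tool_pos: [0.6641, -0.4112, 0.271]
tcp_rot: [-1.912, -2.491, 0.002]
ft_force: [0.3, 0.8, -0.7]
opening: -0.0001
grasp_force: 0.0
```

```bash
python3 s.py; python3 - <<'E'
from h import *
import cv2
A=[]
for n,(r,c) in(("top",(115,280)),("scene",(145,165))):
    b=arm.snapshot(n)[:,:,::-1]
    A.append(cv2.resize(b[r:r+150,c:c+100],None,fx=4,fy=4,interpolation=cv2.INTER_CUBIC))
cv2.imwrite("pics/c4.png",np.hstack(A))
E
```

```text
case xyz [-0.378   0.0232  0.271 ] ft case [ 0.68 -0.46 -0.68] t 19.025
[[-0.259, 0.966, -0.002], [0.966, 0.259, -0.0], [0.0, -0.002, -1.0]]
```

View pics/c4.png

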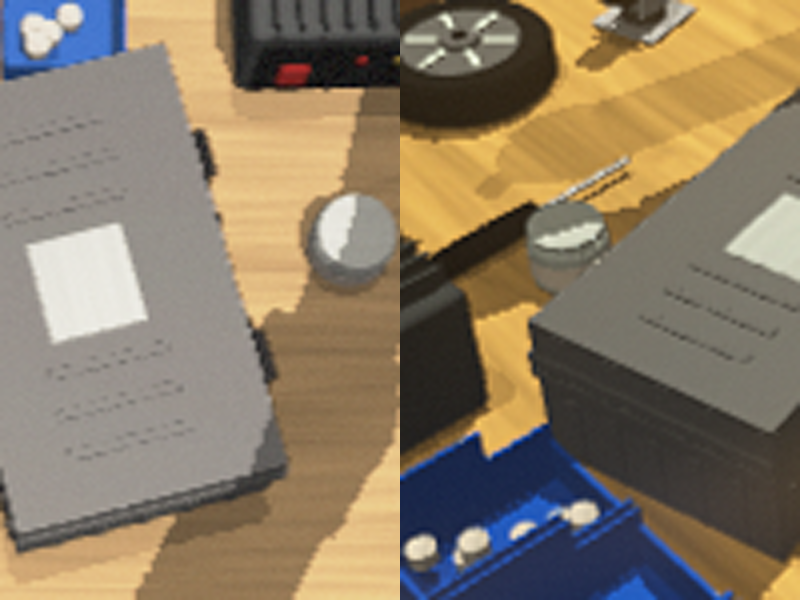

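Both flaps lie flat, as thin strips at crop pixels (205,155) and (263,355). The lid is shut, and the case and tin stand where they were.

```bash
python3 -c "
from bench import arm
print(arm.sign_off())"
```

```text
the job is handed in; nothing more can be done
None
```

The lid is fully shut without a slam, both latches are flipped up flat against the case, nothing around it appears to have moved in the camera views I checked, and the job was handed in at about 19 s of the 64 s allowed.

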